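# Butt two frame tubes in the spring cradle

## Robot

A 6-joint arm with a two-finger parallel gripper is mounted at the origin on the work surface. World frame = base frame: x ahead of the robot, y to its left, z up, the work surface at z = 0. Lengths are in mm, angles in rad, forces in N, time in s.
With the tool pointing down it reaches from about 300 to 875 mm from the base axis. Payload 4.2 kg.
Tool frame: the origin (TCP) lies at the very end of the fingers, on their centre line; the grasp point (between the pads) lies 19 mm behind it; z points along the fingers, y is the direction in which the jaws open and shut (so a half turn about z gives the same grasp; the last joint's range is limited). The gripper opens to 85 mm and grips with 20 to 120 N. Pads are 22 mm wide; open, the fingers measure 114 mm over their backs; the gripper's body (76 mm by 85 mm) begins 54 mm behind the grasp point. The pads swing forward as they close: fully open they stand 13 mm farther back than shut.
Start: joints at [1.112, 0.32, 1.565, -0, 1.257, -0.02], TCP at [244.294, 520.54, 231.338] pointing down, gripper open.
Joint ranges: [-3.11, 3.11], [-0.84, 2.01], [0.21, 2.61], [-1.34, 4.49], [0.05, 2.63], [-2.56, 2.56]. Speed limits (rad/s): [2.57, 2.57, 3.14, 3.14, 3.14, 3.14].

## Interface

Orientations are given as a unit quaternion [x, y, z, w].
In Python, from bench import sensors, cams, r gives the robot as it stands.
- The arm moves only by the shell command python3 -m pendant 'ROWS' [FORCE]. ROWS is JSON, a list of rows, each a list of 7 numbers: the closure, from -1 (fully open) to 1 (shut), then the shift along the tool's x, y, z in mm, then the turn, a rotation vector about the tool's x, y, z in degrees. In form: [[claw, tx, ty, tz, wx, wy, wz], ...]. A call has 1 to 12 rows; each row shifts and turns the pose as measured when the row begins, along the tool's axes as they then stand; what a row does not reach is not made up. A row lasts 1/8 s, in which the tool goes at most 62.5 mm and 10.7 degrees, less where a joint would pass 70% of its speed; a pose out of reach is approached as far as the arm can. A call is refused whole if a number of a shift passes 62.5 or a number of a turn 10.7, either way. A call with a gripper value outside its range is refused whole. The fingers move at their own pace and stop on an object; FORCE is the grip in N (left out, the last holds). Time passes only in rows, so rows that do not move let the fingers close. It gives the time, the measured TCP pose, the force and the opening at its end, in the units of the state.
- sensors.sense(): the state, without advancing time (a new reading comes with each control period).
- cams.camera(name): name is "scene" or "top" or "wrist"; returns the picture (420x560x3 uint8, red, green, blue); there is no depth.
- cams.camera_params(name): a dict with "fx", "fy", "cx", "cy" (pixels), "distortion" ([k1, k2, p1, p2, k3] as OpenCV has them; the pictures are not rectified), "origin" and "attitude" of the camera in the world; the wrist camera has in their place "T_tool_cam" (4x4, takes a point from camera to tool coordinates, whose origin is the TCP and whose axes are the flange's). Camera axes: x right, y down, z forward; pixel columns grow to the right and rows downward; lengths in mm; the calibration is good to about 2 mm. A picture is of the moment at which its call begins: read the wrist's pose just before it. camera_params takes no time and is no camera call.
- r.sign_off(): hands the job in, once; it reports no verdict.
The state is a dict: "t": time; "joint_positions": joint angles; "qd": joint speeds; "joint_efforts": joint torques, N m; "ee_pos": TCP position; "tool_rot": TCP orientation; "force": force on the tool from outside, world axes, zero at the start; "wrist_torque": the same for the moment, N m; "gripper_width": opening from 0.0 (shut) to 1.0 (fully open).
Only numpy, scipy, OpenCV 4.12 (cv2) and the standard library are available. Lean on these libraries where they do the work, as an engineer would, in place of code of your own. Each camera call takes 0.05 s, during which the arm holds its last target.

## Task

Get the two steel tubes ready for welding end to end: lay them in line in the V supports of the cradle, the long one against the fixed stop and the short one between it and the spring pad, so that the spring pad is pushed back and holds the tubes pressed together. Both must lie fully down in their V supports and be let go. Leave the hammer, the bottle and the wooden block alone.

Things in the scene. Friction and masses are not known exactly. Their poses are not given: they have to be found in the camera images.
- long_tube_mid (a point): Centre of the long bare steel tube, 140 mm long, 32 mm in diameter, about 0.24 kg, dark bores at its ends. Its y axis runs along the tube (both ends are alike). It starts lying level in one of the two places of the wooden rest (which one varies), its centre 44 mm above the bench.
- short_tube_mid (a point): Centre of the short bare steel tube, 100 mm long, 32 mm in diameter, about 0.17 kg, otherwise like the long one. Its y axis runs along the tube. It starts in the other place of the rest, its centre 44 mm above the bench.
- rest: Fixed wooden rest: board 155 x 100 x 10 mm with two parallel places 96 mm apart (at its x = -48 and 48 mm), each of two small V supports, 14 mm thick, at its y = -31 and 31 mm, between which fingers can reach down astride the tube. Origin: centre of its underside, on the bench; tubes lie along its y axis.
- cradle: Fixed steel cradle: base plate 85 x 345 x 12 mm; along its y axis, from -y: fixed stop, four 90-degree V supports of angle iron (18 mm thick along y, 60 mm wide, upper edges level with a seated tube's axis) centred at y = -105, -20, 32, 98 mm, then the spring pad (+y end). A seated tube's axis is at x = 0, 55 mm above the bench. Origin: on the bench, under the groove axis.
- stop_face (a point): On the fixed stop's face towards the tubes, at the groove axis, 55 mm above the bench, at y = -125 mm of the cradle. The stop plate is 60 mm wide, its top 67 mm above the bench. From here to the relaxed pad are 228 mm, 12 mm less than the two tubes together.
- long_seat (a point): Where the centre of the long tube must end: on the cradle's groove axis 55 mm above the bench, 70 mm from the stop's face. Axes as the cradle's: y along the groove from the stop towards the pad, z up.
- short_seat (a point): Where the centre of the short tube must end: on the groove axis 55 mm above the bench, 190 mm from the stop's face. Axes as the cradle's. Once pressed endwise, a tube can hang by end friction a few mm up on one side of its grooves instead of lying down in both sides; pressing on its top from above with 10 to 15 N settles it.
- pad_face (a point): Face of the spring pad at the groove axis; moves with the pad. The pad is a flat upright plate 32 mm wide, from 18 mm below to only 4 mm above the groove axis. Relaxed, it is at y = 103 mm of the cradle. Behind it, y = 147 to 169 mm, its housing, 50 mm wide, top 68 mm above the bench. Axes as the cradle's.
- pad (a joint): How far the pad is pushed back along the cradle's +y, in m: 0 relaxed, 0.024 at its hard end. The push needed is 4 N at first and 0.2 N more per mm (6.4 N at the 12 mm that both tubes leave). Let go, it springs back, strongly enough to slide the tubes a few millimetres along the grooves.
- hammer: Bystander: hammer lying on the bench beyond the work, about 0.3 m long.
- oil_bottle: Bystander: white closed bottle, 60 mm in diameter, 150 mm tall, standing on the bench.
- scrap_block: Bystander: wooden offcut 90 x 60 x 35 mm on the bench.
Things that resemble listed ones, but are neither listed nor needed, are in the scene too. What is shaped like the part that bears long_tube_mid but blue, pink or yellow is not meant.

How it is judged (in metres and radians):
At the end, for the whole second after the job is handed in: Each tube's centre is within 2 mm of its seat across and in height and 3 mm along the groove, each tube is parallel to the groove within 0.04 rad, and the pad stays pushed back 9 to 15.5 mm (x of long_tube_mid in the frame of long_seat between -0.002 and 0.002 m and y of long_tube_mid in the frame of long_seat between -0.003 and 0.003 m and z of long_tube_mid in the frame of long_seat between -0.002 and 0.002 m and angle between the y axis of long_tube_mid and the y axis of long_seat, either way round below 0.04 rad and x of short_tube_mid in the frame of short_seat between -0.002 and 0.002 m and y of short_tube_mid in the frame of short_seat between -0.003 and 0.003 m and z of short_tube_mid in the frame of short_seat between -0.002 and 0.002 m and angle between the y axis of short_tube_mid and the y axis of short_seat, either way round below 0.04 rad and value of joint pad between 0.009 and 0.0155 m); the robot touches nothing.
It fails at once if the hammer is shifted by more than 25 mm (distance of hammer from where it was at the start of the episode above 0.025 m).
It fails at once if the oil bottle is shifted by more than 25 mm (distance of oil_bottle from where it was at the start of the episode above 0.025 m).
It fails at once if the scrap block is shifted by more than 25 mm (distance of scrap_block from where it was at the start of the episode above 0.025 m).
It also fails if it takes over 61 s, if anything falls off the work surface, if the arm or the gripper's body presses on something with over 40 N, if the wrist force passes 120 N, or if a joint passes its speed limit or range.

## Working session

There is one attempt and no reset: what is moved stays moved. The work goes in short steps, Python scripts to look and compute and a shell command to move; the robot and the scene stay as the last step left them, time stands still between calls to the robot, and variables do not carry over. Pictures are saved under pics/ and viewed, and the job is handed in when it is done.

```bash
ls; mkdir -p pics; python3 - <<'E'
from bench import sensors, cams, r
import cv2
print(sensors.sense())
for n in ["scene","top","wrist"]:
    print(n,cams.camera_params(n))
    cv2.imwrite(f"pics/{n}0.png",cams.camera(n)[:,:,::-1])
E
```

```text
pics
{'t': 0.0, 'joint_positions': array([ 1.11194899e+00,  3.20310269e-01,  1.56570100e+00, -3.36990716e-05,
        1.25739259e+00, -2.00278982e-02]), 'qd': array([ 0.00071108, -0.00138789, -0.00161441,  0.00088841,  0.00032306,
        0.00161004]), 'joint_efforts': array([-9.83574100e-04, -4.15520310e+01, -2.34164822e+01, -1.02729159e-04,
        8.27890879e-03, -1.76245919e-05]), 'ee_pos': array([244.10904836, 520.07519918, 230.46317941]), 'tool_rot': array([ 2.17648358e-01,  9.76026829e-01, -8.83569509e-04, -1.99202981e-04]), 'force': array([ 0.39996638, -0.283222  ,  0.30755957]), 'wrist_torque': array([ 0.01040426, -0.05013896,  0.01805264]), 'gripper_width': 0.9953464610985004}
scene {'fx': 430.66391078461027, 'fy': 430.66391078461027, 'cx': 278.57248225967334, 'cy': 210.15570798155358, 'distortion': array([-0.13292823,  0.        ,  0.        ,  0.        ,  0.        ]), 'origin': array([1454.35873483,  251.2523584 ,  640.71424567]), 'attitude': array([ 0.52408021,  0.69710325, -0.39329323, -0.29104541])}
top {'fx': 512.3344563413718, 'fy': 512.3344563413718, 'cx': 274.3066439410286, 'cy': 213.01929237984692, 'distortion': array([-0.13178792,  0.        ,  0.        ,  0.        ,  0.        ]), 'origin': array([ 432.64762811,    5.00541227, 1295.62595168]), 'attitude': array([-0.70534803,  0.70781128, -0.02814514,  0.02636658])}
wrist {'fx': 337.0615637060406, 'fy': 337.0615637060406, 'cx': 278.0718450394514, 'cy': 204.03061592861485, 'distortion': array([-0.07033433,  0.        ,  0.        ,  0.        ,  0.        ]), 'T_tool_cam': array([[-6.89153018e-04, -9.57020919e-01, -2.90018079e-01,
         7.40912349e+01],
       [ 9.99999619e-01, -8.15139362e-04,  3.13610332e-04,
        -1.44831474e+00],
       [-5.36536800e-04, -2.90017753e-01,  9.57021115e-01,
        -1.42343989e+02],
       [ 0.00000000e+00,  0.00000000e+00,  0.00000000e+00,
         1.00000000e+00]])}
```

View pics/scene0.png

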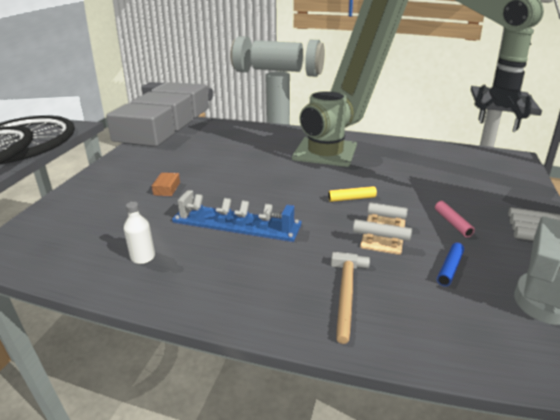

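View pics/top0.png

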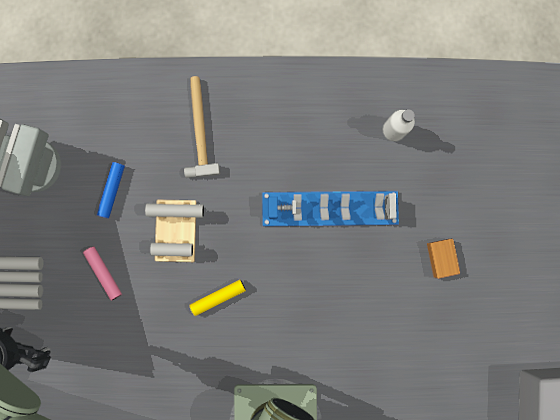

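View pics/wrist0.png

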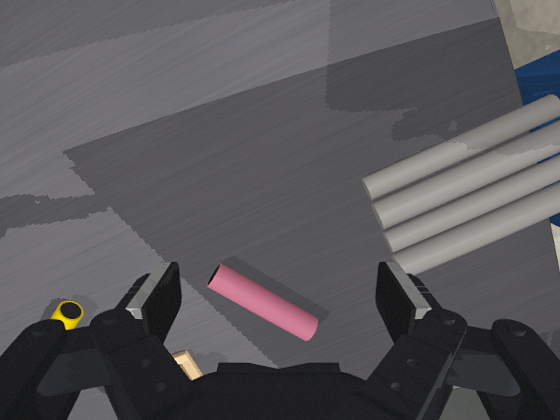

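The scene and top views show:
- **Rest**: top view at about (175,230). The long bare tube is at (175,210) and the short one at (171,249).
- **Cradle**: blue base with its stop at the right, (392,208). Its spring is at the left, (285,208).
- **Lookalikes**: blue, pink and yellow tubes at (111,190), (102,273) and (218,298), plus grey bar stock at (20,283).

Next I measure with the top camera.

```bash
cat > h.py <<'E'
from bench import sensors, cams, r
import cv2, numpy as np
from scipy.spatial.transform import Rotation as R
def campose(n,st=None):
    p=cams.camera_params(n)
    if n=="wrist":
        T=np.eye(4);T[:3,:3]=R.from_quat(st["tool_rot"]).as_matrix();T[:3,3]=st["ee_pos"]
        T=T@p["T_tool_cam"]
        return p,T[:3,:3],T[:3,3]
    return p,R.from_quat(p["attitude"]).as_matrix(),np.array(p["origin"])
def K(p): return np.array([[p["fx"],0,p["cx"]],[0,p["fy"],p["cy"]],[0,0,1]])
def px2w(n,uv,z,st=None):
    p,Rm,o=campose(n,st)
    q=cv2.undistortPoints(np.array(uv,float).reshape(-1,1,2),K(p),np.array(p["distortion"])).reshape(-1,2)
    d=np.c_[q,np.ones(len(q))]@Rm.T
    return o+d*((z-o[2])/d[:,2])[:,None]
def w2px(n,P,st=None):
    p,Rm,o=campose(n,st)
    Pc=(np.array(P,float).reshape(-1,3)-o)@Rm
    return cv2.projectPoints(Pc,np.zeros(3),np.zeros(3),K(p),np.array(p["distortion"]))[0].reshape(-1,2)
def save(img,name,box=None,s=1):
    im=img
    if box: im=im[box[1]:box[3],box[0]:box[2]]
    cv2.imwrite("pics/"+name,cv2.resize(im,None,fx=s,fy=s,interpolation=cv2.INTER_CUBIC)[:,:,::-1])
def snap(): 
    st=sensors.sense(); return st,cams.camera("wrist")
E
python3 - <<'E'
from h import *
im=cv2.imread("pics/top0.png")[:,:,::-1]
save(im,"rest_crop.png",(135,180,235,280),6)
save(im,"cradle_crop.png",(250,175,410,240),5)
hsv=cv2.cvtColor(np.ascontiguousarray(im),cv2.COLOR_RGB2HSV)
m=((hsv[...,1]<40)&(hsv[...,2]>120)).astype(np.uint8)
m[:180]=0;m[280:]=0;m[:,:140]=0;m[:,240:]=0
for c in cv2.findContours(m,0,1)[0]:
    if cv2.contourArea(c)<50: continue
    b=cv2.minAreaRect(c); P=cv2.boxPoints(b); W=px2w("top",P,44)
    e=[W[1]-W[0],W[2]-W[1]]; L=max(e,key=lambda v:np.hypot(*v[:2]))
    print(b,px2w("top",[b[0]],44)[0],[np.hypot(*v[:2]).round(1) for v in e],np.degrees(np.arctan2(L[1],L[0])))
bl=((hsv[...,0]>100)&(hsv[...,0]<125)&(hsv[...,1]>120)).astype(np.uint8); bl[:,:240]=0
bl=cv2.morphologyEx(bl,cv2.MORPH_CLOSE,np.ones((15,15)))
c=max(cv2.findContours(bl,0,1)[0],key=cv2.contourArea);b=cv2.minAreaRect(c);W=px2w("top",cv2.boxPoints(b),12)
print(b,W.round(1),W.mean(0))
E
```

```text
((174.0, 275.0), (8.0, 68.0), 90.0) [378.27307393 247.33302309  44.        ] [np.float64(168.0), np.float64(19.4)] -89.86795581558276
((189.5, 268.0), (12.0, 99.0), 90.0) [395.40341107 209.23666517  44.        ] [np.float64(243.9), np.float64(29.2)] -89.96384922335244
((170.5, 249.0), (12.0, 41.0), 90.0) [441.76595246 256.40950265  44.        ] [np.float64(101.6), np.float64(29.3)] -90.02004020682222
((215.52613830566406, 226.26881408691406), (22.915857315063477, 48.35548400878906), 47.04541015625) [497.28873311 145.76237426  44.        ] [np.float64(118.5), np.float64(56.5)] -47.03138035008891
((189.47283935546875, 208.14053344726562), (56.20875549316406, 100.0799789428711), 88.85424041748047) [542.09349899 210.33734965  44.        ] [np.float64(249.4), np.float64(138.5)] -89.2039262237785
((329.9530029296875, 208.17442321777344), (33.758872985839844, 136.02456665039062), 89.37724304199219) [[ 585.    33.    12. ]
 [ 588.1 -312.6   12. ]
 [ 502.1 -311.6   12. ]
 [ 499.8   32.3   12. ]] [ 543.73426326 -139.74078829   12.        ]
```

View pics/rest_crop.png

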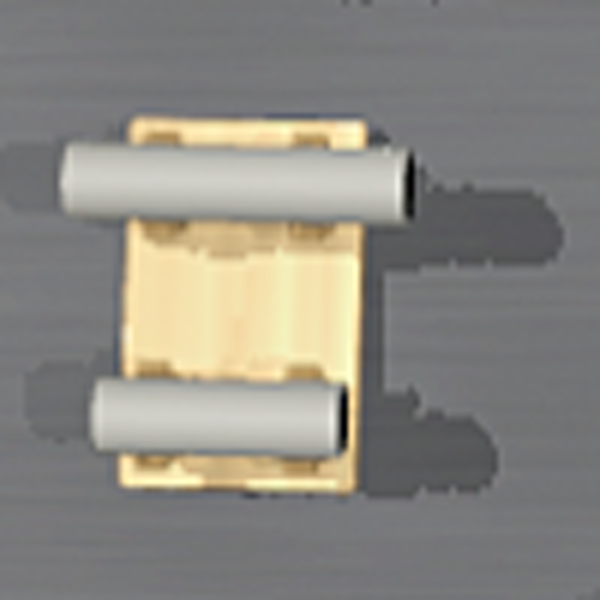

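View pics/cradle_crop.png

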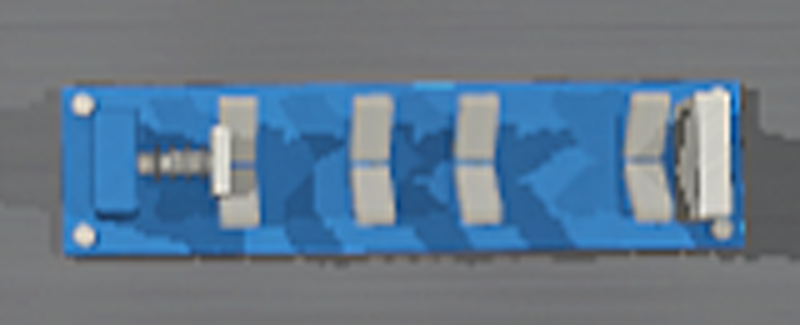

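```bash
cat > plan.py <<'E'
# prints tool-frame rows for a world target; usage plan.py x y z yaw(deg of tool y vs world +x) [tilt about tool y deg] [n]
import sys
from h import *
def target_R(yaw,tilt):
    B=np.array([[0,1,0],[1,0,0],[0,0,-1.]])  # cols tool x,y,z: x->+Y, y->+X, z->-Z
    return R.from_euler('z',yaw,degrees=True)*R.from_matrix(B)*R.from_euler('y',tilt,degrees=True)
if __name__=="__main__":
    x,y,z,yaw=map(float,sys.argv[1:5]); tilt=float(sys.argv[5]) if len(sys.argv)>5 else 0
    st=sensors.sense(); q=R.from_quat(st["tool_rot"]); p=st["ee_pos"]
    tq=target_R(yaw,tilt); d=np.array([x,y,z])-p
    rv=(q.inv()*tq).as_rotvec(degrees=True)
    n=int(sys.argv[6]) if len(sys.argv)>6 else int(max(1,np.ceil(np.abs(rv).max()/10),np.ceil(np.abs(q.inv().apply(d)).max()/40)))
    for i in range(n):
        qi=q*R.from_rotvec(rv*i/n,degrees=True)
        print(np.r_[qi.inv().apply(d/n).round(1),(rv/n).round(2)].tolist())
E
cat > st.py <<'E'
from h import *
s=sensors.sense();q=R.from_quat(s["tool_rot"]).as_matrix()
print("t",round(s["t"],2),"p",s["ee_pos"].round(1),"yaw",np.degrees(np.arctan2(q[1,1],q[0,1])).round(2),"zax",q[:,2].round(3),"F",s["force"].round(1),"w",round(s["gripper_width"],3),"q",s["joint_positions"].round(2))
E
python3 plan.py 490 230 230 0
```

```text
[-38.4, -17.6, 0.1, -0.01, 0.0, 7.21]
[-40.3, -12.6, 0.1, -0.01, 0.0, 7.21]
[-41.6, -7.5, 0.1, -0.01, 0.0, 7.21]
[-42.2, -2.2, 0.1, -0.01, 0.0, 7.21]
[-42.1, 3.1, 0.1, -0.01, 0.0, 7.21]
[-41.4, 8.4, 0.1, -0.01, 0.0, 7.21]
[-40.0, 13.5, 0.1, -0.01, 0.0, 7.21]
[-38.0, 18.4, 0.1, -0.01, 0.0, 7.21]
[-35.4, 23.1, 0.1, -0.01, 0.0, 7.21]
```

```bash
python3 -m pendant '[[-1,-38,-18,0,0,0,7.2],[-1,-40,-13,0,0,0,7.2],[-1,-42,-8,0,0,0,7.2],[-1,-42,-2,0,0,0,7.2],[-1,-42,3,0,0,0,7.2],[-1,-41,8,0,0,0,7.2],[-1,-40,14,0,0,0,7.2],[-1,-38,18,0,0,0,7.2],[-1,-35,23,0,0,0,7.2],[-1,0,0,0,0,0,0]]'; python3 st.py; python3 - <<'E'
from h import *
st,im=snap(); save(im,"w1.png")
E
```

```text
t: 1.4
ee_pos: [489.9, 217.2, 227.6]
tool_rot: [0.719, 0.695, -0.003, 0.0]
force: [-0.2, -0.1, 0.7]
gripper_width: 1.005
t 1.4 p [489.9 217.2 227.6] yaw -1.97 zax [-0.004 -0.004 -1.   ] F [-0.2 -0.1  0.7] w 1.005 q [ 0.4   0.26  1.66 -0.    1.23  0.43]
```

View pics/w1.png

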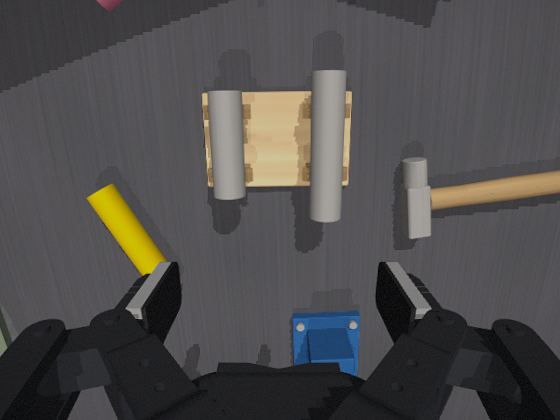

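The wrist view shows the short tube at (227,145), the long tube at (328,145) and the hammer head at (416,200). The bare steel tubes on the rest are the ones meant. I'll measure both.

```bash
cat > tubes.py <<'E'
from h import *
def tube(im,st,box,z,n="wrist"):
    hsv=cv2.cvtColor(np.ascontiguousarray(im),cv2.COLOR_RGB2HSV)
    m=((hsv[...,1]<25)&(hsv[...,2]>115)).astype(np.uint8)
    k=np.zeros_like(m);x0,y0,x1,y1=box;k[y0:y1,x0:x1]=1;m*=k
    c=max(cv2.findContours(m,0,1)[0],key=cv2.contourArea)
    # side edges per row -> world at axis height
    cc=np.zeros_like(m);cv2.drawContours(cc,[c],-1,1,-1)
    rows=np.where(cc.sum(1)>3)[0];rr=rows[len(rows)//6:-len(rows)//6]
    L=[(np.where(cc[v])[0][0]-.5,v) for v in rr];Rr=[(np.where(cc[v])[0][-1]+.5,v) for v in rr]
    mid=(px2w(n,L,z,st)+px2w(n,Rr,z,st))/2
    f=np.polyfit(mid[:,1],mid[:,0],1)
    um=np.mean([l[0]+r_[0] for l,r_ in zip(L,Rr)])/2
    return c,f,cv2.boundingRect(c),cc.sum()
E
python3 - <<'E'
from tubes import *
im=cv2.imread("pics/w1.png")[:,:,::-1];st=sensors.sense()
for nm,b in (("short",(195,80,255,205)),("long",(300,60,360,225))):
    c,f,r_,a=tube(im,st,b,44)
    u=r_[0]+r_[2]/2
    # ends: far (top) edge: the tube top line z=60 visible; near (bottom)
    t60=px2w("wrist",[(u,r_[1]),(u,r_[1]+r_[3])],60,st);t44=px2w("wrist",[(u,r_[1]),(u,r_[1]+r_[3])],44,st)
    print(nm,r_,"ang",np.degrees(np.arctan(-f[0])),"y60",t60[:,1],"y44",t44[:,1], "x at mid",np.polyval(f,t60[:,1].mean()))
E
```

```text
short (209, 90, 35, 110) ang -1.4254532182226216 y60 [302.67060999 202.07854005] y44 [303.2629428  197.47336385] x at mid 438.9505448495416
long (313, 70, 33, 153) ang -1.3358796523982883 y60 [316.37521917 175.42401881] y44 [317.6756578  169.44162555] x at mid 536.9079919628768
```

```bash
python3 - <<'E'
from h import *
st=sensors.sense()
print(px2w("wrist",[(404,160),(407,235),(352,92),(206,92)],20,st).round(0),px2w("top",[(186,172),(218,170)],20).round(0))
E
python3 plan.py 537 246 130 -1.4
```

```text
[[620. 228.  20.]
 [630. 143.  20.]
 [564. 298.  20.]
 [418. 303.  20.]] [[636. 224.  20.]
 [640. 143.  20.]]
[9.9, 15.8, 32.4, -0.09, 0.07, -0.15]
[9.8, 15.8, 32.5, -0.09, 0.07, -0.15]
[9.8, 15.8, 32.5, -0.09, 0.07, -0.15]
```

```bash
python3 -m pendant '[[-0.6,10,16,32,0,0,0],[-0.6,10,16,32,0,0,0],[-0.6,10,16,32,0,0,-0.4],[-0.6,0,0,0,0,0,0]]'; python3 st.py;python3 plan.py 537 246 70 -1.4; python3 - <<'E'
from h import *
st,im=snap(); save(im,"w2.png")
E
```

```text
t: 1.95
ee_pos: [536.1, 250.7, 129.6]
tool_rot: [0.714, 0.7, -0.002, -0.001]
force: [0.3, -0.8, -0.4]
gripper_width: 0.801
t 1.95 p [536.1 250.7 129.6] yaw -1.07 zax [-0.005 -0.002 -1.   ] F [ 0.3 -0.8 -0.4] w 0.801 q [0.42 0.43 1.67 0.   1.05 0.44]
[-2.3, 0.6, 29.8, -0.14, 0.06, 0.17]
[-2.3, 0.6, 29.8, -0.14, 0.06, 0.17]
```

View pics/w2.png

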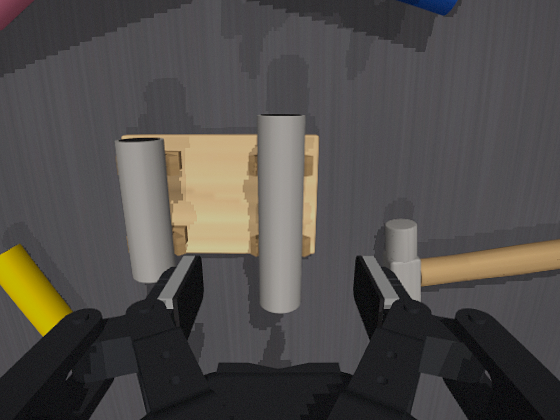

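The long tube runs from (281,115) to (281,310), centred between the jaws. The rest supports show at v≈165 and 243. I'll re-measure from this closer view.

```bash
python3 - <<'E'
from tubes import *
im=cv2.imread("pics/w2.png")[:,:,::-1];st=sensors.sense()
for nm,b in (("short",(105,130,176,255)),("long",(250,100,310,320))):
    c,f,r_,a=tube(im,st,b,44)
    u=r_[0]+r_[2]/2
    t60=px2w("wrist",[(u,r_[1]),(u,r_[1]+r_[3])],60,st)
    print(nm,r_,"ang",np.degrees(np.arctan(-f[0])),"y60",t60[:,1],"x at mid",np.polyval(f,t60[:,1].mean()),np.polyval(f,252))
print(px2w("wrist",[(262,165),(262,243)],40,st))
E
```

```text
short (115, 141, 53, 114) ang -1.4734440597870604 y60 [302.28790968 223.12542328] x at mid 437.9170826026143 437.6416844344923
long (261, 115, 43, 198) ang -1.330675870738766 y60 [315.99979874 174.49295502] x at mid 537.7628450899387 537.9197240005188
[[524.84709074 281.49384757  40.        ]
 [522.87248908 222.38047424  40.        ]]
```

```bash
python3 -m pendant '[[-0.6,-2,1.5,30,0,0,0.3],[-0.6,-1,0,30,0,0,0],[-0.6,0,0,25,0,0,0],[-0.6,0,0,20,0,0,0],[-0.6,0,0,0,0,0,0]]' 80; python3 st.py;python3 plan.py 538 247.5 24 -1.4
```

```text
t: 2.62
ee_pos: [538.5, 251.3, 33.7]
tool_rot: [0.714, 0.7, 0.005, 0.001]
force: [-0.3, -0.4, -0.0]
gripper_width: 0.804
t 2.62 p [538.5 251.3  33.7] yaw -1.11 zax [ 0.009  0.005 -1.   ] F [-0.3 -0.4 -0. ] w 0.804 q [0.42 0.53 1.78 0.   0.82 0.44]
[-3.8, -0.6, 9.7, 0.54, -0.31, 0.29]
```

```bash
python3 -m pendant '[[-0.6,-4,-0.6,5,0.5,-0.3,0.3],[-0.6,0,0,5,0,0,0],[-0.6,0,0,0,0,0,0]]' 80; python3 st.py;python3 plan.py 538 247.5 24 -1.4
```

```text
t: 3.0
ee_pos: [539.5, 248.1, 27.2]
tool_rot: [0.716, 0.698, 0.003, 0.001]
force: [-0.1, -0.3, -0.0]
gripper_width: 0.801
t 3.0 p [539.5 248.1  27.2] yaw -1.4 zax [ 0.006  0.003 -1.   ] F [-0.1 -0.3 -0. ] w 0.801 q [ 0.41  0.54  1.78 -0.    0.81  0.44]
[-0.7, -1.5, 3.2, 0.34, -0.15, 0.0]
```

```bash
python3 -m pendant '[[-0.6,-0.5,-1.5,3.5,0.3,0,0],[1,0,0,0,0,0,0],[1,0,0,0,0,0,0],[1,0,0,0,0,0,0],[1,0,0,0,0,0,0],[1,0,0,0,0,0,0]]' 80; python3 st.py
```

```text
t: 3.75
ee_pos: [537.1, 247.8, 24.4]
tool_rot: [0.716, 0.698, 0.001, -0.001]
force: [-0.8, 0.3, 1.8]
gripper_width: 0.351
t 3.75 p [537.1 247.8  24.4] yaw -1.41 zax [-0.001  0.003 -1.   ] F [-0.8  0.3  1.8] w 0.351 q [0.41 0.54 1.79 0.   0.81 0.43]
```

```bash
python3 -m pendant '[[1,0,0,-20,0,0,0],[1,0,0,-40,0,0,0],[1,0,0,-40,0,0,0],[1,0,0,-30,0,0,0],[1,0,0,0,0,0,0]]' 80; python3 st.py;python3 plan.py 541 -140 150 0.5
```

```text
t: 4.38
ee_pos: [536.9, 246.5, 153.4]
tool_rot: [0.716, 0.698, -0.002, -0.002]
force: [-0.8, -0.5, -1.9]
gripper_width: 0.35
t 4.38 p [536.9 246.5 153.4] yaw -1.42 zax [-0.006 -0.    -1.   ] F [-0.8 -0.5 -1.9] w 0.35 q [0.41 0.4  1.64 0.   1.1  0.43]
[-38.6, 1.4, 0.3, -0.03, 0.0, -0.19]
[-38.6, 1.2, 0.3, -0.03, 0.0, -0.19]
[-38.6, 1.1, 0.3, -0.03, 0.0, -0.19]
[-38.6, 1.0, 0.3, -0.03, 0.0, -0.19]
[-38.6, 0.9, 0.3, -0.03, 0.0, -0.19]
[-38.6, 0.7, 0.3, -0.03, 0.0, -0.19]
[-38.6, 0.6, 0.3, -0.03, 0.0, -0.19]
[-38.6, 0.5, 0.3, -0.03, 0.0, -0.19]
[-38.6, 0.3, 0.3, -0.03, 0.0, -0.19]
[-38.6, 0.2, 0.3, -0.03, 0.0, -0.19]
```

```bash
python3 -m pendant '[[1,-38,1,-20,0,0,-0.2],[1,-39,1,-20,0,0,-0.2],[1,-39,1,-20,0,0,-0.2],[1,-39,1,0,0,0,-0.2],[1,-39,1,0,0,0,-0.2],[1,-39,1,0,0,0,-0.2],[1,-39,1,0,0,0,-0.2],[1,-39,1,0,0,0,-0.2],[1,-30,1,0,0,0,-0.2],[1,0,0,0,0,0,0]]' 80; python3 st.py; python3 - <<'E'
from h import *
st,im=snap(); save(im,"w3.png"); np.save("w3.npy",np.r_[st["ee_pos"],st["tool_rot"]])
E
```

```text
t: 5.62
ee_pos: [535.4, -105.9, 191.8]
tool_rot: [0.704, 0.71, -0.015, -0.013]
force: [0.3, -0.3, -3.1]
gripper_width: 0.351
t 5.62 p [ 535.4 -105.9  191.8] yaw 0.53 zax [-0.039 -0.003 -0.999] F [ 0.3 -0.3 -3.1] w 0.351 q [-0.21  0.32  1.67 -0.01  1.19 -0.21]
```

View pics/w3.png

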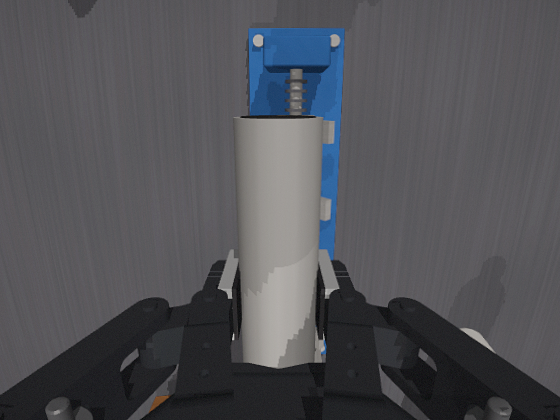

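The held tube hides most of the grooves. The housing shows at (264–331, 37–72) and the base bolts at (258,41) and (335,41). I'll enlarge that area and measure.

```bash
python3 - <<'E'
from h import *
im=cv2.imread("pics/w3.png")[:,:,::-1]
save(im,"w3c.png",(235,15,365,135),5)
im=cv2.imread("pics/top0.png")[:,:,::-1]
save(im,"t0c.png",(370,180,410,235),10)
E
```

```text
(no output)
```

View pics/w3c.png

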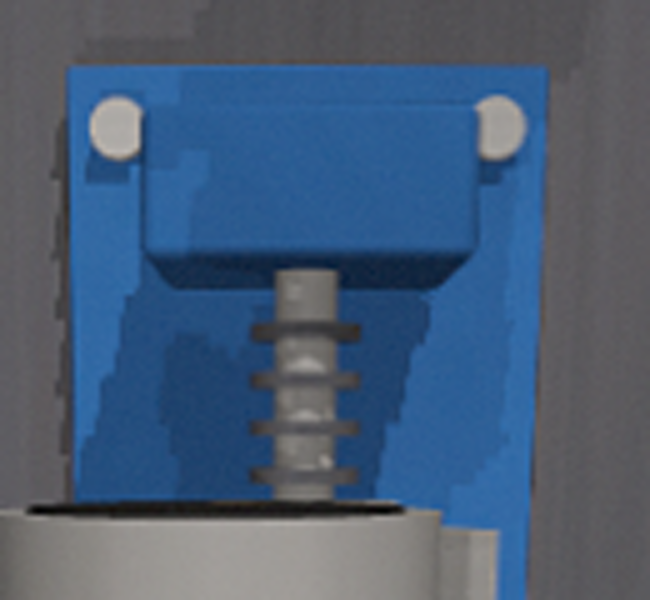

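View pics/t0c.png

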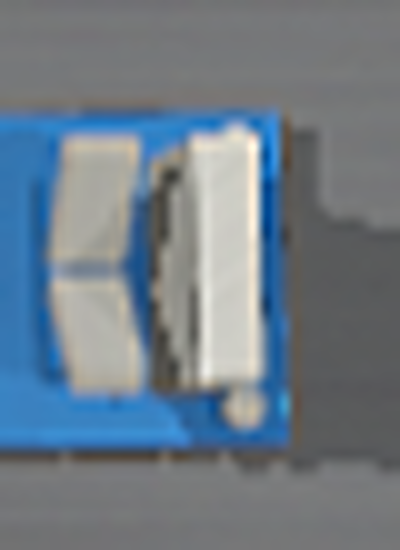

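```bash
python3 - <<'E'
from h import *
a=np.load("w3.npy");st={"ee_pos":a[:3],"tool_rot":a[3:]}
print("housing",px2w("wrist",[(264,36),(330.6,36),(264,65),(330.6,65)],68,st).round(1))
print("base",px2w("wrist",[(248.6,28.4),(344.6,28.4)],12,st).round(1))
print("stop",px2w("top",[(389.6,194),(389.6,218),(396,193.5),(396,218)],67).round(1))
print("Vtops",px2w("top",[(375.5,206.5),(383,206.5)],33).round(1))
im=cv2.imread("pics/top0.png")[:,:,::-1]
# housing in top
E
```

```text
housing [[518.5  13.7  68. ]
 [566.9  14.   68. ]
 [518.5  -6.5  68. ]
 [567.8  -6.1  68. ]]
base [[500.6  29.8  12. ]
 [584.7  30.3  12. ]]
stop [[ 573.  -278.6   67. ]
 [ 514.5 -277.4   67. ]
 [ 574.2 -294.5   67. ]
 [ 514.5 -293.1   67. ]]
Vtops [[ 545.6 -250.2   33. ]
 [ 545.6 -269.1   33. ]]
```

```bash
python3 - <<'E'
from h import *
a=np.load("w3.npy");st={"ee_pos":a[:3],"tool_rot":a[3:]}
T=px2w("wrist",[(235,118),(321,118),(278,116.5)],a[2]+19.6,st);print(T-a[:3],px2w("wrist",[(278,116.5)],a[2]+35.6,st)-a[:3])
E
python3 plan.py 543.6 -204.5 130 0.4
```

```text
[[-16.07158847  67.3152923   19.6       ]
 [ 14.4330322   67.63093167  19.6       ]
 [ -0.75124581  67.9584018   19.6       ]] [[-0.14561731 68.62108842 35.6       ]]
[-33.2, 3.3, 20.5, -0.76, 0.04, 0.06]
[-33.2, 3.1, 20.5, -0.76, 0.04, 0.06]
[-33.2, 2.8, 20.5, -0.76, 0.04, 0.06]
```

```bash
python3 -m pendant '[[1,-33,3,20,-0.8,0,0],[1,-33,3,20,-0.8,0,0],[1,-33,3,20,-0.8,0,0],[1,0,0,0,0,0,0]]' 80; python3 st.py;python3 plan.py 543.6 -204.5 75 0.4
```

```text
t: 6.18
ee_pos: [543.0, -201.0, 125.1]
tool_rot: [0.702, 0.712, 0.0, -0.002]
force: [-0.3, 1.0, -3.0]
gripper_width: 0.355
t 6.17 p [ 543.  -201.   125.1] yaw 0.87 zax [-0.002  0.003 -1.   ] F [-0.3  1.  -3. ] w 0.355 q [-0.38  0.41  1.71  0.    1.03 -0.39]
[-1.8, 0.3, 25.1, -0.07, -0.08, 0.24]
[-1.8, 0.3, 25.1, -0.07, -0.08, 0.24]
```

```bash
python3 -m pendant '[[1,-2,0.3,22,0,0,0.3],[1,-2,0.3,22,0,0,0.2],[1,0,0,0,0,0,0]]' 80; python3 st.py;python3 plan.py 543.6 -204.5 50 0.4
python3 - <<'E'
from h import *
im=cams.camera("top");save(im,"t1.png",(250,165,420,245),4)
E
```

```text
t: 6.55
ee_pos: [543.7, -200.5, 79.4]
tool_rot: [0.704, 0.71, 0.001, -0.003]
force: [0.2, 0.2, -1.7]
gripper_width: 0.349
t 6.55 p [ 543.7 -200.5   79.4] yaw 0.5 zax [-0.004  0.005 -1.   ] F [ 0.2  0.2 -1.7] w 0.349 q [-0.38  0.46  1.76  0.    0.93 -0.39]
[-4.1, -0.1, 29.4, -0.21, -0.31, 0.1]
```

View pics/t1.png

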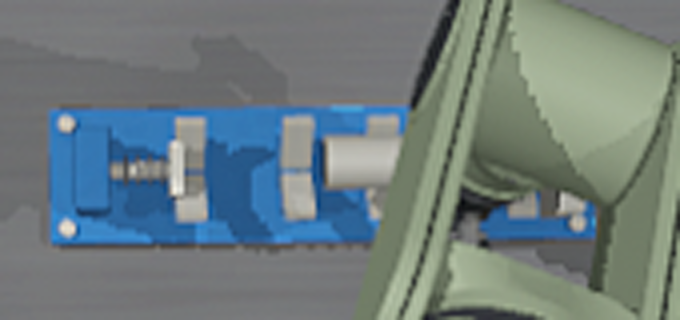

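The top view shows the long tube held over the groove at crop (360,160), in line with the V supports. I'll lower it now.

```bash
python3 -m pendant '[[1,-4,0,15,0,-0.3,0.1],[1,-2,0,13,0,0,0],[1,-1,0,7,0,0,0],[1,0,0,0,0,0,0]]' 80; python3 st.py;python3 plan.py 543.6 -204.5 35 0.4
```

```text
t: 7.1
ee_pos: [545.9, -207.1, 45.1]
tool_rot: [0.704, 0.71, -0.0, 0.001]
force: [0.5, -0.6, -3.0]
gripper_width: 0.35
t 7.1 p [ 545.9 -207.1   45.1] yaw 0.47 zax [ 0.001 -0.001 -1.   ] F [ 0.5 -0.6 -3. ] w 0.35 q [-0.38  0.51  1.79 -0.    0.85 -0.39]
[2.7, -2.3, 10.0, 0.08, 0.08, 0.07]
```

```bash
python3 -m pendant '[[1,3,-2.3,5,0,0,0],[1,0,0,3,0,0,0],[1,0,0,1,0,0,0],[1,0,0,0,0,0,0]]' 80; python3 st.py;python3 plan.py 543.6 -204.5 35 0.4
```

```text
t: 7.6
ee_pos: [544.3, -204.5, 36.4]
tool_rot: [0.704, 0.71, 0.0, 0.002]
force: [0.4, -0.2, -2.8]
gripper_width: 0.351
t 7.6 p [ 544.3 -204.5   36.4] yaw 0.45 zax [ 0.004 -0.002 -1.   ] F [ 0.4 -0.2 -2.8] w 0.351 q [-0.38  0.51  1.8  -0.    0.82 -0.39]
[0.0, -0.7, 1.4, 0.22, 0.14, 0.05]
```

```bash
python3 -m pendant '[[1,0,-0.4,1,0,0,0],[1,0,0,1,0,0,0]]' 80;python3 -m pendant '[[1,0,0,1,0,0,0]]' 80; python3 st.py
```

```text
t: 7.85
ee_pos: [545.0, -204.8, 35.4]
tool_rot: [0.704, 0.71, 0.001, 0.003]
force: [-1.8, 0.9, 5.3]
gripper_width: 0.353
t: 7.98
ee_pos: [545.0, -204.8, 35.4]
tool_rot: [0.705, 0.71, 0.001, 0.004]
force: [-2.5, 1.2, 8.2]
gripper_width: 0.353
t 7.97 p [ 545.  -204.8   35.4] yaw 0.42 zax [ 0.007 -0.003 -1.   ] F [-2.5  1.2  8.2] w 0.353 q [-0.38  0.51  1.8  -0.    0.82 -0.39]
```

```bash
python3 -m pendant '[[1,-1.5,-0.5,-0.5,0,0,0],[1,-1,0,0,0,0,0]]' 80;python3 -m pendant '[[1,-1,0,0,0,0,0],[1,-1,0,0,0,0,0]]';python3 -m pendant '[[1,-1,0,0,0,0,0]]'; python3 st.py
```

```text
t: 8.22
ee_pos: [544.7, -207.3, 35.9]
tool_rot: [0.705, 0.71, 0.001, 0.004]
force: [1.6, 2.9, -1.5]
gripper_width: 0.353
t: 8.48
ee_pos: [544.7, -207.2, 35.8]
tool_rot: [0.705, 0.709, 0.003, 0.002]
force: [1.0, 5.4, 0.9]
gripper_width: 0.354
t: 8.6
ee_pos: [544.7, -207.2, 35.7]
tool_rot: [0.705, 0.709, 0.003, 0.001]
force: [1.1, 5.6, 0.7]
gripper_width: 0.352
t 8.6 p [ 544.7 -207.2   35.7] yaw 0.3 zax [ 0.007  0.003 -1.   ] F [1.1 5.6 0.7] w 0.352 q [-0.39  0.52  1.8   0.01  0.82 -0.4 ]
```

The long tube met the stop at TCP y≈-207, so its centre is at about -209 as expected. Releasing.

```bash
python3 -m pendant '[[1,0,0,1,0,0,0],[-0.4,0,0,0,0,0,0],[-0.4,0,0,0,0,0,0],[-0.4,0,0,0,0,0,0],[-0.4,0,0,-30,0,0,0],[-0.4,0,0,-40,0,0,0],[-0.4,0,0,-40,0,0,0],[-0.6,0,0,-30,0,0,0],[-0.6,0,0,0,0,0,0]]' 80;python3 st.py; python3 plan.py 440 253 170 -1.4; python3 - <<'E'
from h import *
st,im=snap(); save(im,"w4.png")
E
```

```text
t: 9.72
ee_pos: [543.2, -209.0, 178.0]
tool_rot: [0.705, 0.709, 0.002, 0.001]
force: [0.9, 0.5, -0.9]
gripper_width: 0.796
t 9.72 p [ 543.2 -209.   178. ] yaw 0.36 zax [ 0.004  0.001 -1.   ] F [ 0.9  0.5 -0.9] w 0.796 q [-0.39  0.37  1.63  0.    1.14 -0.4 ]
[38.6, -8.4, 0.7, 0.02, -0.0, 0.15]
[38.5, -8.5, 0.7, 0.02, -0.0, 0.15]
[38.5, -8.6, 0.7, 0.02, -0.0, 0.15]
[38.5, -8.7, 0.7, 0.02, -0.0, 0.15]
[38.5, -8.8, 0.7, 0.02, -0.0, 0.15]
[38.4, -8.9, 0.7, 0.02, -0.0, 0.15]
[38.4, -9.0, 0.7, 0.02, -0.0, 0.15]
[38.4, -9.0, 0.7, 0.02, -0.0, 0.15]
[38.4, -9.1, 0.7, 0.02, -0.0, 0.15]
[38.4, -9.2, 0.7, 0.02, -0.0, 0.15]
[38.3, -9.3, 0.7, 0.02, -0.0, 0.15]
[38.3, -9.4, 0.7, 0.02, -0.0, 0.15]
```

View pics/w4.png

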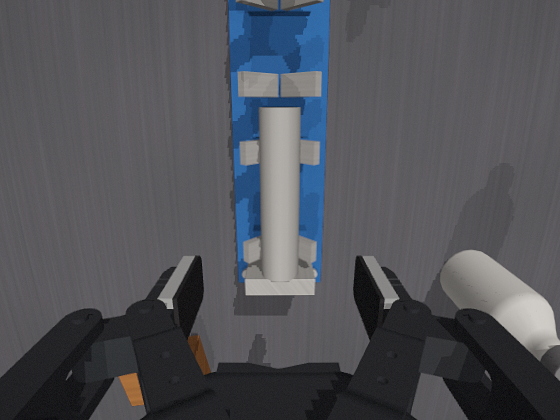

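The long tube lies at u≈280, from v=107 to v=281, in its two V supports and against the stop plate at (280,287). I'll measure it and go for the short tube.

```bash
python3 - <<'E'
from tubes import *
im=cv2.imread("pics/w4.png")[:,:,::-1];st=sensors.sense()
c,f,r_,a=tube(im,st,(261,100,299,240),55)
print(r_,np.degrees(np.arctan(-f[0])),np.polyval(f,-209),px2w("wrist",[(280,107)],71,st))
print("V gaps",px2w("wrist",[(279,85)],33,st),"stop x",px2w("wrist",[(246,281),(315,281)],67,st))
E
python3 -m pendant '[[-0.6,38,-8,0,0,0,0.1],[-0.6,39,-8,0,0,0,0.1],[-0.6,39,-9,0,0,0,0.2],[-0.6,39,-9,0,0,0,0.2],[-0.6,39,-9,0,0,0,0.1],[-0.6,39,-9,0,0,0,0.1],[-0.6,39,-9,0,0,0,0.1],[-0.6,39,-9,0,0,0,0.1],[-0.6,39,-9,0,0,0,0.1],[-0.6,39,-9,0,0,0,0.1],[-0.6,38,-9,0,0,0,0.1],[-0.6,30,-9,0,0,0,0.2]]'; python3 st.py; python3 plan.py 438.3 252.5 80 -1.4 
```

```text
(261, 107, 38, 133) 0.8088254912500117 543.3292687013065 [[ 542.49644377 -138.71094885   71.        ]]
V gaps [[ 541.84949735 -121.79093327   33.        ]] stop x [[ 514.92605394 -279.64095298   67.        ]
 [ 572.99498134 -279.39525287   67.        ]]
t: 11.28
ee_pos: [425.2, 259.2, 156.5]
tool_rot: [0.716, 0.698, -0.015, -0.012]
force: [0.5, -0.4, 0.5]
gripper_width: 0.8
t 11.28 p [425.2 259.2 156.5] yaw -1.53 zax [-0.038 -0.003 -0.999] F [ 0.5 -0.4  0.5] w 0.8 q [0.51 0.28 1.83 0.02 1.07 0.53]
[-3.0, 8.1, 38.0, -1.08, 0.12, -0.06]
[-3.1, 7.4, 38.1, -1.08, 0.12, -0.06]
```

```bash
python3 -m pendant '[[-0.6,-3,8,20,-1.1,0,0],[-0.6,-3,7,30,-1.1,0,0],[-0.6,-1,0,24,0,0,0],[-0.6,0,0,0,0,0,0]]'; python3 st.py; python3 plan.py 438.5 252.5 24 -1.4; python3 - <<'E'
from h import *
st,im=snap(); save(im,"w5.png")
E
```

```text
t: 11.78
ee_pos: [434.1, 251.7, 73.7]
tool_rot: [0.715, 0.7, -0.007, 0.001]
force: [-0.6, -0.7, 1.6]
gripper_width: 0.799
t 11.78 p [434.1 251.7  73.7] yaw -1.22 zax [-0.009 -0.01  -1.   ] F [-0.6 -0.7  1.6] w 0.799 q [ 0.51  0.37  1.94 -0.01  0.84  0.53]
[0.7, 2.4, 24.8, -0.24, 0.29, 0.09]
[0.6, 2.3, 24.8, -0.24, 0.29, 0.09]
```

View pics/w5.png

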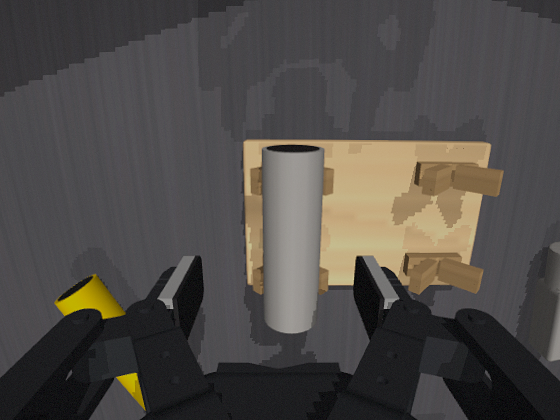

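The short tube runs from (293,150) to (293,330), centred between the jaws. Yellow stays clear on the left. Going down.

```bash
python3 -m pendant '[[-0.6,1,3,20,-0.2,0.3,0],[-0.6,0,1.5,15,-0.2,0,0],[-0.6,0,0,8,0,0,0],[-0.6,0,0,0,0,0,0]]'; python3 st.py; python3 plan.py 438.5 252.5 24 -1.4
```

```text
t: 12.32
ee_pos: [441.3, 253.8, 33.0]
tool_rot: [0.715, 0.699, 0.001, 0.002]
force: [-0.2, -0.7, -0.2]
gripper_width: 0.798
t 12.32 p [441.3 253.8  33. ] yaw -1.24 zax [ 0.005 -0.001 -1.   ] F [-0.2 -0.7 -0.2] w 0.798 q [ 0.5   0.43  1.98 -0.01  0.73  0.53]
[-1.3, -2.9, 9.0, 0.29, 0.07, 0.16]
```

```bash
python3 -m pendant '[[-0.6,-1.5,-2.8,6,0.3,0,0.1],[-0.6,0,0,2.5,0,0,0],[-0.6,0,0,0,0,0,0]]';python3 -m pendant '[[1,0,0,0,0,0,0],[1,0,0,0,0,0,0],[1,0,0,0,0,0,0],[1,0,0,0,0,0,0],[1,0,0,0,0,0,0]]' 100; python3 st.py
```

```text
t: 12.7
ee_pos: [439.1, 252.7, 25.3]
tool_rot: [0.715, 0.699, 0.001, 0.001]
force: [1.2, 0.6, -0.3]
gripper_width: 0.802
t: 13.32
ee_pos: [441.3, 253.3, 26.3]
tool_rot: [0.715, 0.699, 0.003, 0.002]
force: [0.7, -0.4, -0.3]
gripper_width: 0.346
t 13.32 p [441.3 253.3  26.3] yaw -1.33 zax [ 0.007  0.002 -1.   ] F [ 0.7 -0.4 -0.3] w 0.346 q [ 0.5   0.44  1.99 -0.    0.71  0.52]
```

Gripped. I'll lift and travel to above the short seat.

```bash
python3 -m pendant '[[1,0,0,-20,0,0,0],[1,0,0,-45,0,0,0],[1,0,0,-45,0,0,0],[1,0,0,-25,0,0,0]]'; python3 st.py; python3 plan.py 543 -104 165 0.4 0 10
```

```text
t: 13.82
ee_pos: [436.0, 251.3, 160.6]
tool_rot: [0.715, 0.699, -0.004, -0.001]
force: [0.6, -0.3, -2.1]
gripper_width: 0.348
t 13.82 p [436.  251.3 160.6] yaw -1.32 zax [-0.007 -0.005 -1.   ] F [ 0.6 -0.3 -2.1] w 0.348 q [ 0.5   0.27  1.83 -0.    1.05  0.52]
[-35.3, 11.5, -0.4, -0.04, 0.03, -0.17]
[-35.3, 11.4, -0.4, -0.04, 0.03, -0.17]
[-35.3, 11.3, -0.4, -0.04, 0.03, -0.17]
[-35.4, 11.2, -0.4, -0.04, 0.03, -0.17]
[-35.4, 11.1, -0.4, -0.04, 0.03, -0.17]
[-35.4, 11.0, -0.4, -0.04, 0.03, -0.17]
[-35.5, 10.9, -0.4, -0.04, 0.03, -0.17]
[-35.5, 10.8, -0.4, -0.04, 0.03, -0.17]
[-35.5, 10.7, -0.4, -0.04, 0.03, -0.17]
[-35.6, 10.6, -0.4, -0.04, 0.03, -0.17]
```

```bash
python3 -m pendant '[[1,-35,11,-1,0,0,-0.2],[1,-35,11,-1,0,0,-0.2],[1,-35,11,-1,0,0,-0.2],[1,-36,11,-1,0,0,-0.2],[1,-36,11,-1,0,0,-0.2],[1,-36,11,-1,0,0,-0.2],[1,-36,11,-1,0,0,-0.2],[1,-36,11,-1,0,0,-0.2],[1,-36,11,-1,0,0,-0.2],[1,-34,11,-1,0,0,-0.2],[1,0,0,0,0,0,0]]'; python3 st.py; python3 plan.py 543.2 -108 150 0.4 -22 3
```

```text
t: 15.2
ee_pos: [539.5, -113.0, 166.3]
tool_rot: [0.701, 0.713, -0.008, -0.009]
force: [-0.3, 1.1, -1.5]
gripper_width: 0.344
t 15.2 p [ 539.5 -113.   166.3] yaw 0.93 zax [-0.024  0.    -1.   ] F [-0.3  1.1 -1.5] w 0.344 q [-0.22  0.34  1.7  -0.01  1.12 -0.24]
[1.6, 1.4, 5.4, -0.42, -7.34, 0.26]
[2.3, 1.4, 5.2, -0.42, -7.34, 0.26]
[3.0, 1.3, 4.8, -0.42, -7.34, 0.26]
```

```bash
python3 -m pendant '[[1,2,1.4,5,-0.4,-7.3,0.3],[1,2,1.4,5,-0.4,-7.3,0.2],[1,3,1.3,5,-0.4,-7.3,0.2],[1,0,0,0,0,0,0]]'; python3 st.py; python3 plan.py 543.2 -108 90 0.4 -22; python3 - <<'E'
from h import *
st,im=snap(); save(im,"w6.png"); np.save("w6.npy",np.r_[st["ee_pos"],st["tool_rot"]])
im=cams.camera("scene"); save(im,"s6.png",(150,150,330,270),4)
E
```

```text
t: 15.7
ee_pos: [539.4, -106.2, 147.5]
tool_rot: [0.691, 0.696, -0.139, 0.134]
force: [-0.4, 0.2, -1.6]
gripper_width: 0.344
t 15.7 p [ 539.4 -106.2  147.5] yaw 0.32 zax [-0.005 -0.379 -0.925] F [-0.4  0.2 -1.6] w 0.344 q [ 0.01  0.36  1.8  -0.46  1.04  0.24]
[10.1, 2.2, 26.9, -0.23, 0.15, 0.05]
[10.0, 2.0, 27.0, -0.23, 0.15, 0.05]
```

View pics/w6.png

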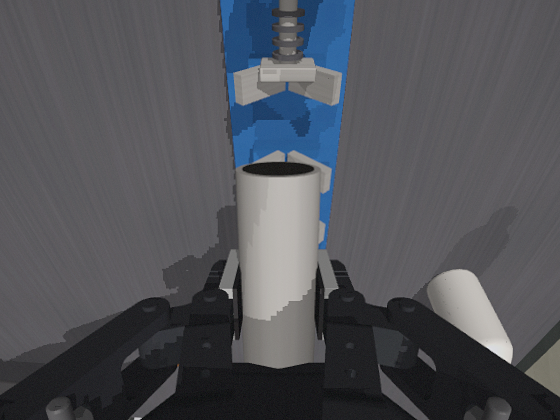

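View pics/s6.png

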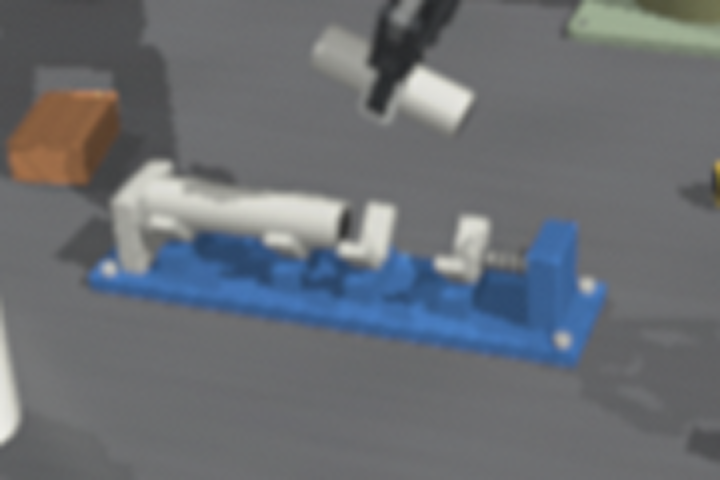

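The scene crop confirms the tilt: the pad-side end is low, and the long tube is seated. The wrist view shows the pad top at (289,70) and the far end of the tube at (279,168). I'll check the pad position and the grip offset.

```bash
python3 - <<'E'
from h import *
a=np.load("w6.npy");st={"ee_pos":a[:3],"tool_rot":a[3:]}
print(px2w("wrist",[(262,80),(315,80)],59,st))
# tube far end centre: in tool frame at z=-17.7 -> solve ray
p,Rm,o=campose("wrist",st);Rt=R.from_quat(a[3:]).as_matrix()
for uv in [(279,161),(279,176),(240,169),(320,169)]:
    q=cv2.undistortPoints(np.array(uv,float).reshape(1,1,2),K(p),p["distortion"]).ravel()
    d=Rt.T@(Rm@np.r_[q,1]);oo=Rt.T@(o-a[:3]);print((oo+d*((( -33.7 if uv[1]<165 else -1.7 if uv[1]>170 else -17.7)-oo[2])/d[2])).round(1))
E
```

```text
[[528.31781033 -50.27440151  59.        ]
 [558.53401242 -49.99918584  59.        ]]
[ 54.6  -0.6 -33.7]
[42.8 -0.5 -1.7]
[ 48.9 -15.1 -17.7]
[ 48.9  14.8 -17.7]
```

```bash
python3 -m pendant '[[1,10,2,27,-0.2,0,0],[1,10,2,27,0,0,0],[1,4,0,10,0,0,0],[1,0,0,0,0,0,0]]'; python3 st.py; python3 plan.py 543.4 -108 58 0.4 -22
```

```text
t: 16.3
ee_pos: [545.9, -112.8, 82.3]
tool_rot: [0.695, 0.693, -0.134, 0.137]
force: [0.6, -1.0, -2.1]
gripper_width: 0.346
t 16.3 p [ 545.9 -112.8   82.3] yaw -0.08 zax [ 0.004 -0.376 -0.927] F [ 0.6 -1.  -2.1] w 0.346 q [-0.01  0.44  1.87 -0.5   0.89  0.32]
[13.6, -2.7, 20.7, 0.06, 0.07, -0.55]
```

```bash
python3 -m pendant '[[1,8,-2.5,10,0,0,-0.5],[1,6,0,10,0,0,0],[1,0,0,0,0,0,0]]'; python3 st.py; python3 plan.py 543.4 -107 58 0.4 -22;python3 - <<'E'
from h import *
st,im=snap(); save(im,"w7.png"); np.save("w7.npy",np.r_[st["ee_pos"],st["tool_rot"]])
im=cams.camera("scene"); save(im,"s7.png",(150,150,330,270),4)
E
```

```text
t: 16.68
ee_pos: [544.4, -107.4, 58.9]
tool_rot: [0.692, 0.696, -0.133, 0.137]
force: [-0.5, 0.1, -2.2]
gripper_width: 0.339
t 16.68 p [ 544.4 -107.4   58.9] yaw 0.36 zax [ 0.007 -0.375 -0.927] F [-0.5  0.1 -2.2] w 0.339 q [ 0.    0.47  1.89 -0.53  0.84  0.36]
[0.7, -1.0, 0.7, 0.23, 0.05, -0.13]
```

View pics/w7.png

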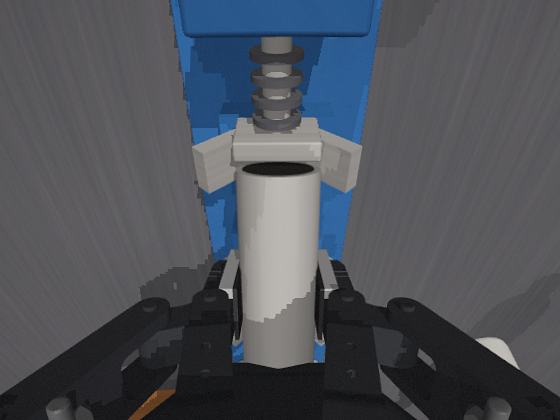

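View pics/s7.png

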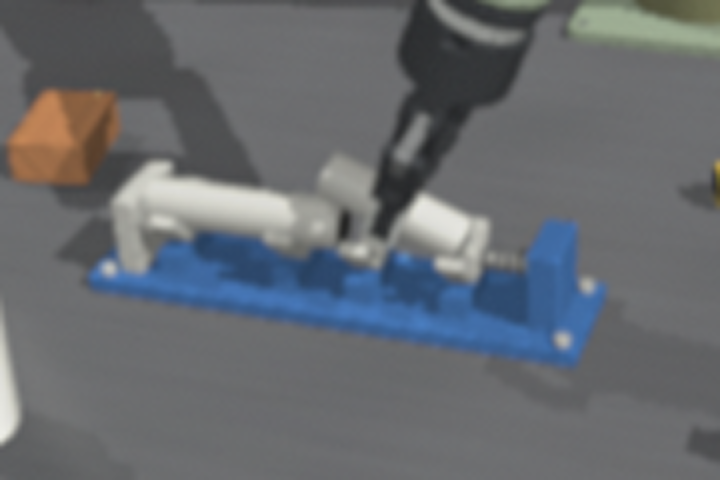

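The far end of the tube (279,168) sits just in front of the pad's top edge (278,150). Now I push the pad back along +y.

```bash
python3 -m pendant '[[1,5,-0.7,-1,0.2,0,0],[1,5,0,-2,0,0,0],[1,5,0,-2,0,0,0]]'; python3 -m pendant '[[1,5,0,-2,0,0,0]]'; python3 st.py; python3 plan.py 543.4 -88.8 58 0.4 -22
```

```text
t: 17.15
ee_pos: [544.7, -93.3, 60.4]
tool_rot: [0.692, 0.696, -0.135, 0.139]
force: [0.4, -6.9, -0.7]
gripper_width: 0.346
t: 17.27
ee_pos: [544.6, -88.8, 60.9]
tool_rot: [0.691, 0.696, -0.137, 0.139]
force: [0.6, -7.2, -0.9]
gripper_width: 0.345
t 17.27 p [544.6 -88.8  60.9] yaw 0.38 zax [ 0.005 -0.383 -0.924] F [ 0.6 -7.2 -0.9] w 0.345 q [ 0.04  0.47  1.89 -0.53  0.87  0.39]
[1.1, -1.2, 2.7, 0.13, 0.49, -0.07]
```

```bash
cat > seq.py <<'E'
from h import *
from plan import target_R
st=sensors.sense();p=st["ee_pos"];q=R.from_quat(st["tool_rot"])
import sys
yc=float(sys.argv[1]);clr=float(sys.argv[2])
for th in map(float,sys.argv[3:]):
    s,c=np.sin(np.radians(th)),np.cos(np.radians(th)); Zc=50*s+16*c-16+clr
    tq=target_R(0.4,-th); C=np.array([543.4,yc,55+Zc])
    t=C-tq.apply([-0.9,0,-17.7])
    rv=(q.inv()*tq).as_rotvec(degrees=True)
    print(th,t.round(1),np.r_[q.inv().apply(t-p).round(1),rv.round(1)].tolist(),"LL",(yc-50*c-16*s).round(1))
    p,q=t,tq
E
python3 seq.py -83 2 20 16 12 8 4 0
```

```text
20.0 [543.4 -88.2  56.2] [2.3, -1.2, 4.1, 0.1, 2.5, -0.1] LL -135.5
16.0 [543.4 -87.   52.9] [2.2, 0.0, 2.7, -0.0, 4.0, 0.0] LL -135.5
12.0 [543.4 -85.8  49.5] [2.1, 0.0, 2.9, 0.0, 4.0, 0.0] LL -135.2
8.0 [543.4 -84.6  46.1] [1.9, -0.0, 3.1, 0.0, 4.0, -0.0] LL -134.7
4.0 [543.4 -83.3  42.7] [1.7, -0.0, 3.2, -0.0, 4.0, -0.0] LL -134.0
0.0 [543.4 -82.1  39.3] [1.5, 0.0, 3.3, 0.0, 4.0, 0.0] LL -133.0
```

```bash
python3 -m pendant '[[1,2.3,-1.2,4,0,2.5,0],[1,2.2,0,2.7,0,4,0]]'; python3 st.py; python3 seq.py -83 2 14 10 6 3 0
```

```text
t: 17.52
ee_pos: [544.7, -87.7, 54.7]
tool_rot: [0.696, 0.704, -0.097, 0.101]
force: [-0.2, -7.3, -2.7]
gripper_width: 0.346
t 17.52 p [544.7 -87.7  54.7] yaw 0.68 zax [ 0.007 -0.278 -0.961] F [-0.2 -7.3 -2.7] w 0.346 q [-0.02  0.46  1.89 -0.39  0.82  0.24]
14.0 [543.4 -86.4  51.2] [2.2, -1.3, 2.9, 0.3, 2.1, 0.2] LL -135.4
10.0 [543.4 -85.2  47.9] [2.0, -0.0, 3.0, 0.0, 4.0, 0.0] LL -135.0
6.0 [543.4 -84.   44.4] [1.8, 0.0, 3.1, 0.0, 4.0, -0.0] LL -134.4
3.0 [543.4 -83.   41.9] [1.2, -0.0, 2.5, 0.0, 3.0, 0.0] LL -133.8
0.0 [543.4 -82.1  39.3] [1.1, 0.0, 2.5, 0.0, 3.0, -0.0] LL -133.0
```

```bash
python3 -m pendant '[[1,2.2,-1.3,3,0.3,2,0.2],[1,2,0,3,0,4,0]]'; python3 -m pendant '[[1,2,0,3,0,4,0]]';python3 st.py; python3 seq.py -83 2  4 0
```

```text
t: 17.77
ee_pos: [544.7, -87.3, 49.5]
tool_rot: [0.701, 0.708, -0.062, 0.064]
force: [-0.8, -8.1, -2.4]
gripper_width: 0.345
t: 17.9
ee_pos: [544.9, -86.8, 46.6]
tool_rot: [0.702, 0.71, -0.037, 0.04]
force: [-0.2, -6.9, -1.9]
gripper_width: 0.346
t 17.9 p [544.9 -86.8  46.6] yaw 0.67 zax [ 0.004 -0.109 -0.994] F [-0.2 -6.9 -1.9] w 0.346 q [-0.12  0.46  1.88 -0.15  0.79 -0.02]
4.0 [543.4 -83.3  42.7] [3.9, -1.4, 3.5, 0.2, 2.2, 0.3] LL -134.0
0.0 [543.4 -82.1  39.3] [1.5, 0.0, 3.3, 0.0, 4.0, 0.0] LL -133.0
```

```bash
python3 -m pendant '[[1,4,0,3.5,0,2.2,0.1],[1,2,0,3,0,4,0.2]]'; python3 -m pendant '[[1,1,0,1,0,1,0]]';python3 st.py; python3 seq.py -84 0 0;python3 - <<'E'
from h import *
st,im=snap(); save(im,"w8.png"); np.save("w8.npy",np.r_[st["ee_pos"],st["tool_rot"]])
im=cams.camera("scene"); save(im,"s8.png",(150,150,330,270),4)
E
```

```text
t: 18.15
ee_pos: [545.3, -83.9, 40.4]
tool_rot: [0.704, 0.71, 0.001, 0.002]
force: [-2.0, -7.2, -3.5]
gripper_width: 0.346
t: 18.27
ee_pos: [545.4, -84.8, 39.5]
tool_rot: [0.704, 0.711, 0.006, -0.003]
force: [-0.2, -7.9, -1.1]
gripper_width: 0.341
t 18.27 p [545.4 -84.8  39.5] yaw 0.56 zax [ 0.004  0.013 -1.   ] F [-0.2 -7.9 -1.1] w 0.341 q [-0.18  0.47  1.87  0.02  0.8  -0.21]
0.0 [543.4 -83.1  37.3] [1.7, -2.0, 2.3, 0.3, -0.7, 0.2] LL -134.0
```

View pics/s8.png

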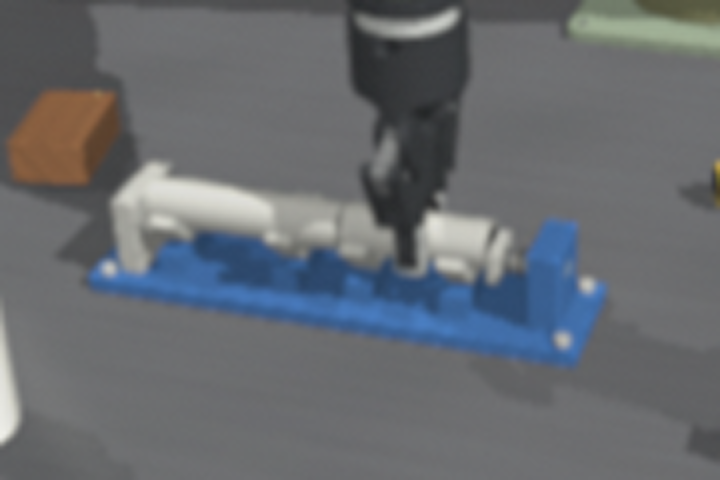

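View pics/w8.png

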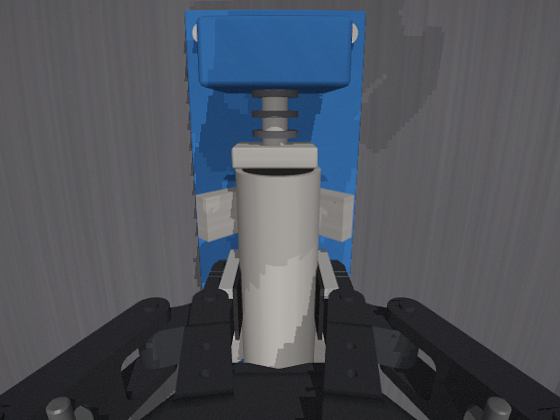

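The short tube is level behind the long one with the pad pushed back. It sits about 1.5 mm towards +x: tube at u=279, pad at u=275. I'll lower it fully.

```bash
python3 -m pendant '[[1,0,-1.2,1.2,0.2,-0.7,0],[1,0,0,1.2,0,0,0]]'; python3 -m pendant '[[1,0,0,1,0,0,0]]';python3 -m pendant '[[1,0,0,1,0,0,0]]';python3 st.py
```

```text
t: 18.62
ee_pos: [545.2, -87.2, 38.5]
tool_rot: [0.703, 0.711, -0.0, 0.003]
force: [-4.1, -5.5, 5.4]
gripper_width: 0.346
t: 18.75
ee_pos: [545.1, -87.9, 38.3]
tool_rot: [0.703, 0.711, -0.001, 0.003]
force: [-2.6, -4.4, 4.2]
gripper_width: 0.345
t: 18.88
ee_pos: [545.0, -88.3, 38.3]
tool_rot: [0.703, 0.711, -0.001, 0.004]
force: [-3.0, -2.4, 6.0]
gripper_width: 0.342
t 18.88 p [545.  -88.3  38.3] yaw 0.67 zax [ 0.004 -0.007 -1.   ] F [-3.  -2.4  6. ] w 0.342 q [-0.18  0.47  1.87 -0.01  0.79 -0.18]
```

```bash
python3 -m pendant '[[1,0,-1,0.5,0,0.3,0],[1,0,-0.5,1,0,0,0]]'; python3 -m pendant '[[1,0,0,1,0,0,0]]';python3 -m pendant '[[1,0,0,0.5,0,0,0]]';python3 st.py
```

```text
t: 19.12
ee_pos: [544.9, -88.3, 38.1]
tool_rot: [0.703, 0.711, 0.002, 0.003]
force: [-2.5, -1.6, 9.0]
gripper_width: 0.344
t: 19.25
ee_pos: [544.9, -88.3, 38.1]
tool_rot: [0.703, 0.711, 0.002, 0.004]
force: [-4.1, -2.2, 10.5]
gripper_width: 0.347
t: 19.38
ee_pos: [544.9, -88.3, 38.1]
tool_rot: [0.703, 0.711, 0.002, 0.004]
force: [-1.6, -2.5, 3.0]
gripper_width: 0.346
t 19.38 p [544.9 -88.3  38.1] yaw 0.66 zax [ 0.008 -0.003 -1.   ] F [-1.6 -2.5  3. ] w 0.346 q [-0.18  0.47  1.88 -0.    0.78 -0.19]
```

```bash
python3 -m pendant '[[0.3,0,0,0,0,0,0],[0,0,0,0,0,0,0],[-0.4,0,0,0,0,0,0],[-0.4,0,0,0,0,0,0],[-0.4,0,0,-20,0,0,0],[-0.4,0,0,-40,0,0,0],[-0.4,0,0,-40,0,0,0],[-0.4,0,0,-40,0,0,0],[1,0,0,-20,0,0,0],[1,0,0,0,0,0,0]]'; python3 st.py;python3 - <<'E'
from h import *
st,im=snap(); save(im,"w9.png"); np.save("w9.npy",np.r_[st["ee_pos"],st["tool_rot"]])
im=cams.camera("scene"); save(im,"s9.png",(150,150,330,270),4)
E
```

```text
t: 20.62
ee_pos: [543.5, -85.7, 200.7]
tool_rot: [0.702, 0.712, 0.002, 0.001]
force: [0.9, 0.1, -0.9]
gripper_width: 0.283
t 20.62 p [543.5 -85.7 200.7] yaw 0.74 zax [ 0.005  0.001 -1.   ] F [ 0.9  0.1 -0.9] w 0.283 q [-0.18  0.3   1.67  0.    1.16 -0.19]
```

View pics/s9.png

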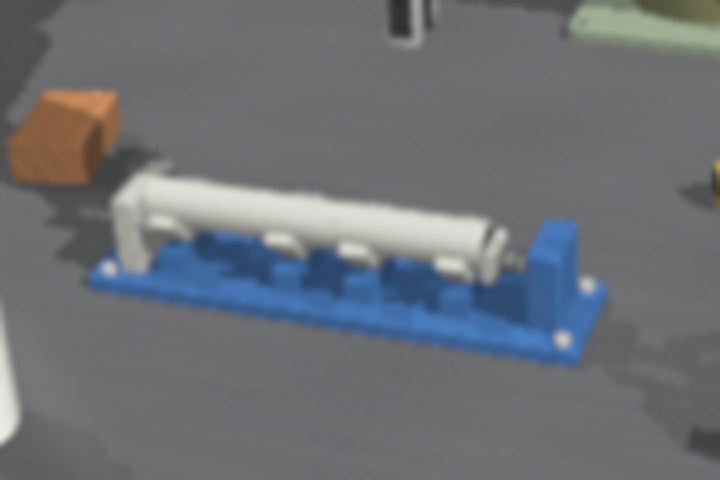

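View pics/w9.png

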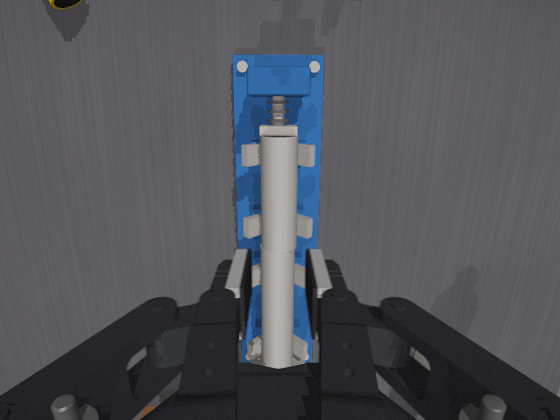

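In line, with the pad pushed back. There is a slight step at the joint (277,249), which could mean one tube is sitting high. I'll zoom in there.

```bash
python3 - <<'E'
from h import *
im=cv2.imread("pics/w9.png")[:,:,::-1]
save(im,"w9c.png",(225,110,335,300),4)
E
```

```text
(no output)
```

View pics/w9c.png

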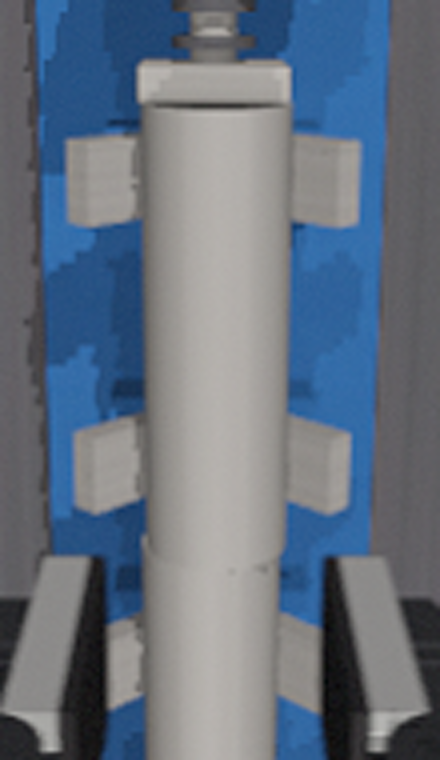

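At the joint the long tube sits about 1.5 mm towards -x of the short one, so at least one is hanging slightly. I'll press both tops down with the closed fingers, long tube first and near the joint.

```bash
python3 plan.py 543.5 -160 100 0.4 0 3
```

```text
[-24.9, 0.1, 32.8, 0.01, -0.03, 0.11]
[-24.9, 0.1, 32.9, 0.01, -0.03, 0.11]
[-24.9, 0.2, 32.9, 0.01, -0.03, 0.11]
```

```bash
python3 -m pendant '[[1,-25,0,33,0,0,0.1],[1,-25,0,33,0,0,0.1],[1,-24,0,30,0,0,0.1],[1,0,0,0,0,0,0]]'; python3 st.py;python3 plan.py 543.5 -160 75 0.4 0 3
```

```text
t: 21.22
ee_pos: [540.2, -159.4, 94.3]
tool_rot: [0.704, 0.71, -0.001, -0.005]
force: [-0.2, -0.7, 0.3]
gripper_width: 0.0
t 21.23 p [ 540.2 -159.4   94.3] yaw 0.51 zax [-0.008  0.005 -1.   ] F [-0.2 -0.7  0.3] w 0.0 q [-0.31  0.43  1.78  0.    0.95 -0.32]
[-0.2, 1.1, 6.4, -0.16, -0.1, 0.04]
[-0.2, 1.1, 6.4, -0.16, -0.1, 0.04]
[-0.2, 1.1, 6.4, -0.16, -0.1, 0.04]
```

```bash
python3 -m pendant '[[1,0,3.3,9,-0.3,-0.2,0],[1,0,0.5,7,0,0,0]]';python3 -m pendant '[[1,0,0,4,0,0,0]]';python3 -m pendant '[[1,0,0,2.5,0,0,0]]'; python3 st.py
```

```text
t: 21.48
ee_pos: [544.7, -158.3, 78.0]
tool_rot: [0.704, 0.71, 0.0, -0.001]
force: [-0.2, -0.3, -0.2]
gripper_width: 0.002
t: 21.6
ee_pos: [544.9, -157.7, 74.0]
tool_rot: [0.704, 0.711, 0.0, -0.001]
force: [0.6, 0.8, 0.1]
gripper_width: -0.004
t: 21.72
ee_pos: [545.2, -157.3, 71.6]
tool_rot: [0.703, 0.711, 0.0, -0.001]
force: [0.5, -0.2, -0.8]
gripper_width: -0.002
t 21.73 p [ 545.2 -157.3   71.6] yaw 0.62 zax [-0.001  0.002 -1.   ] F [ 0.5 -0.2 -0.8] w -0.002 q [-0.3   0.45  1.8   0.    0.89 -0.31]
```

```bash
python3 -m pendant '[[1,0,-1.3,1.5,0,0,0]]';python3 -m pendant '[[1,0,0,2,0,0,0]]';python3 -m pendant '[[1,0,0,2.5,0,0,0]]';python3 -m pendant '[[1,0,0,2.5,0,0,0]]'; python3 st.py
```

```text
t: 21.85
ee_pos: [544.8, -157.2, 70.9]
tool_rot: [0.703, 0.711, 0.001, 0.0]
force: [1.2, 0.2, 6.8]
gripper_width: 0.004
t: 21.98
ee_pos: [545.1, -157.2, 70.6]
tool_rot: [0.703, 0.711, 0.001, 0.001]
force: [-4.2, 0.5, 15.7]
gripper_width: -0.002
t: 22.1
ee_pos: [545.1, -157.2, 70.6]
tool_rot: [0.703, 0.711, 0.002, 0.001]
force: [-5.2, 1.5, 17.2]
gripper_width: 0.002
t: 22.22
ee_pos: [545.1, -157.2, 70.6]
tool_rot: [0.703, 0.711, 0.002, 0.002]
force: [-4.5, 1.1, 15.3]
gripper_width: 0.003
t 22.23 p [ 545.1 -157.2   70.6] yaw 0.66 zax [ 0.005  0.    -1.   ] F [-4.5  1.1 15.3] w 0.003 q [-0.3   0.45  1.8   0.    0.88 -0.31]
```

Top height is 70.6 (71 nominal), so the long tube is seated there. Now the short tube.

```bash
python3 -m pendant '[[1,0,-1.5,-15,0,0,0],[1,35,0,0,0,0,-0.2],[1,33,0,0,0,0,0],[1,0,0,0,0,0,0]]'; python3 st.py;python3 plan.py 543.5 -89 74 0.4 0 2
```

```text
t: 22.72
ee_pos: [543.7, -88.6, 89.5]
tool_rot: [0.702, 0.712, 0.003, 0.004]
force: [-0.0, 0.2, 0.5]
gripper_width: -0.001
t 22.73 p [543.7 -88.6  89.5] yaw 0.78 zax [ 0.011 -0.001 -1.   ] F [-0.   0.2  0.5] w -0.001 q [-0.18  0.41  1.83  0.    0.9  -0.2 ]
[-0.2, -0.2, 7.8, 0.31, 0.04, 0.19]
[-0.2, -0.2, 7.8, 0.31, 0.04, 0.19]
```

```bash
python3 -m pendant '[[1,0,-0.5,9,0.5,0,0.3],[1,0,-0.5,6,0,0,0]]';python3 -m pendant '[[1,0,-0.7,2,0,0,0]]';python3 -m pendant '[[1,0,0,2,0,0,0]]';python3 -m pendant '[[1,0,0,2,0,0,0]]'; python3 st.py
```

```text
t: 22.98
ee_pos: [543.5, -89.9, 74.6]
tool_rot: [0.704, 0.71, 0.0, 0.002]
force: [0.2, 0.9, 0.3]
gripper_width: 0.0
t: 23.1
ee_pos: [542.5, -90.6, 71.8]
tool_rot: [0.705, 0.71, -0.0, 0.002]
force: [0.2, 1.4, 2.9]
gripper_width: -0.003
t: 23.22
ee_pos: [542.0, -90.6, 70.8]
tool_rot: [0.705, 0.709, -0.0, 0.001]
force: [-6.5, 4.4, 18.1]
gripper_width: -0.003
t: 23.35
ee_pos: [542.0, -90.6, 70.7]
tool_rot: [0.706, 0.709, 0.0, 0.001]
force: [-5.4, 3.6, 19.7]
gripper_width: -0.002
t 23.35 p [542.  -90.6  70.7] yaw 0.25 zax [ 0.001 -0.    -1.   ] F [-5.4  3.6 19.7] w -0.002 q [-0.19  0.43  1.84 -0.    0.87 -0.19]
```

The top dropped from about 71.8 to 70.7 under load. I'll back off and look.

```bash
python3 -m pendant '[[1,0,0,-20,0,0,0],[1,-15,0,-40,0,0,0],[1,-20,0,-40,0,0,0],[1,0,0,-30,0,0,0],[-1,0,0,0,0,0,0],[-1,0,0,0,0,0,0],[-1,0,0,0,0,0,0]]'; python3 st.py;python3 - <<'E'
from h import *
st,im=snap(); save(im,"w10.png"); np.save("w10.npy",np.r_[st["ee_pos"],st["tool_rot"]])
save(im,"w10c.png",(220,50,340,300),3)
im=cams.camera("scene"); save(im,"s10.png",(160,170,320,250),5)
E
```

```text
t: 24.22
ee_pos: [540.0, -128.8, 201.2]
tool_rot: [0.707, 0.708, -0.002, -0.002]
force: [-0.8, 0.5, 0.1]
gripper_width: 0.638
t 24.23 p [ 540.  -128.8  201.2] yaw 0.07 zax [-0.004  0.    -1.   ] F [-0.8  0.5  0.1] w 0.638 q [-0.25  0.31  1.66 -0.    1.18 -0.26]
```

View pics/w10c.png

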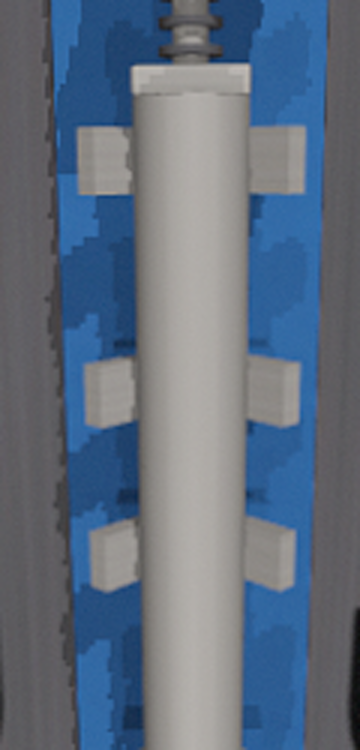

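View pics/s10.png

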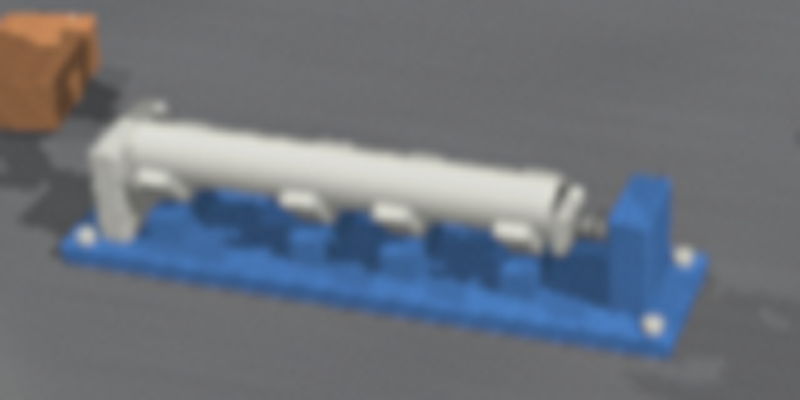

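The step at the joint is gone and both tubes read as one continuous cylinder touching the pad. I'll also check the stop end and measure the pad position.

```bash
python3 - <<'E'
from h import *
a=np.load("w10.npy");st={"ee_pos":a[:3],"tool_rot":a[3:]}
print("tube end",px2w("wrist",[(284,81.7)],71,st),"pad front",px2w("wrist",[(264,81),(303,81)],59,st))
E
python3 -m pendant '[[-1,-40,3,0,0,0,0],[-1,-42,0,0,0,0,0],[-1,0,0,0,0,0,0]]'; python3 - <<'E'
from tubes import *
st,im=snap(); save(im,"w11.png"); save(im,"w11c.png",(210,40,350,315),2.5)
for nm,b,y in (("joint",(255,60,305,160),-139),("long",(255,160,305,270),-209)):
    c,f,r_,_=tube(im,st,b,55); print(nm,r_,np.degrees(np.arctan(-f[0])),np.polyval(f,y))
print(st["ee_pos"])
E
```

```text
tube end [[543.1300601  -40.42822851  71.        ]] pad front [[527.25942833 -39.18781852  59.        ]
 [558.50979693 -39.15327798  59.        ]]
t: 24.7
ee_pos: [542.8, -211.4, 198.5]
tool_rot: [0.706, 0.709, -0.002, -0.004]
force: [0.1, 0.5, 0.4]
gripper_width: 0.996
joint (265, 60, 40, 100) -0.1503297629365155 544.9112448850387
long (255, 160, 50, 110) 2.8335711983535425 544.5136849625922
[ 542.77633098 -211.39203141  198.47981068]
```

View pics/w11c.png

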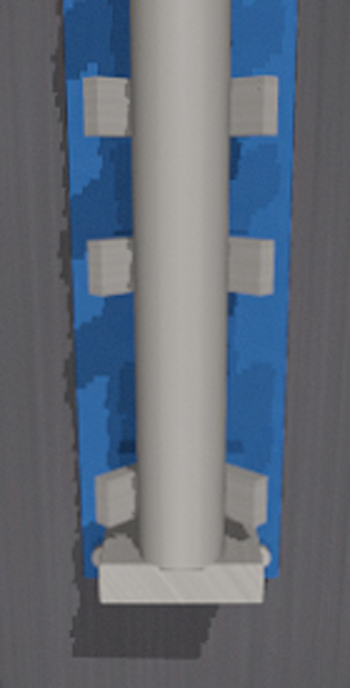

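The long tube butts on the stop at (282,269) and is centred in the V supports, with no step. The short tube ends at y≈-40 and the pad is back by about 11–12 mm. The gripper is clear, so I'm handing in.

```bash
python3 - <<'E'
from h import *
im=cams.camera("top"); save(im,"t9.png"); print(r.sign_off())
E
python3 st.py
```

```text
the job is handed in; nothing more can be done
None
the job is handed in; nothing more can be done
```

The job is handed in at about 25 s of the 61 s allowed, with both tubes in the cradle, let go and pressed together by the spring pad; no verdict is reported.

- **Placing:** I laid the long tube against the stop. I brought the short tube in tilted 22°, pushed the pad back with its low end, and swung it level behind the long one.
- **A fault fixed on the way:** After I let go, the view showed a step of about 1.5 mm at the joint. Pressing both tops with about 15 to 20 N, slightly over the 10 to 15 N advised, removed it.
- **Last checks:**
  - The tops read 70.6 and 70.7 mm under the press, against 71 mm nominal.
  - The long tube butts on the stop, with its joint end at y ≈ -138.7 mm (measured just after it was placed), as expected.
  - The short tube touches the pad, which is back about 11 to 12 mm.
  - The gripper was about 130 mm above the tubes.
- **Weak spots:**
  - One last fit of the long tube's angle (2.8°) was spoiled by the V supports inside the mask, so I disregarded it. The enlarged view showed the tubes straight.
  - The fitted sideways position of the long tube drifted from 543.3 to 544.5–544.9 mm between poses. That is within the 2 mm calibration, and I judged sideways seating from the enlarged view.
- **Bystanders:** The arm never went near the hammer, the bottle or the block. I did not measure their positions at the end.

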